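Rebuild the gas ring's burner after washing

TASK

The burner of the portable gas ring has been taken apart and washed; put it back together. Push the brass burner head's neck down over the gas spigot until it is fully home, then lay the dark cap, domed side up, flat and centred between the three lugs on top of the head. Set both parts down rather than letting them drop, and leave the ramekin and the tin near by where they are.

Things in the scene. Friction and masses are not known exactly. Their poses are not given: they have to be found in the camera images.
- gas_ring: portable single gas ring, fixed: steel body 230 mm square, deck 64 mm high, black knob standing out 22 mm in front (-x), brass nipple 30 mm at the back. Black drip dish on the deck (radius 93, rim 70 mm high); in its middle a shoulder 74 mm high carries the upright gas spigot, a tube ending 103 mm high. Origin: centre of the underside, on the spigot's axis; z up
- spigot_seat (a point): centre of the shoulder's top, on the spigot's axis, 74 mm above the worktop; the head is home when its neck's lower end rests here. The spigot, 29 mm outside diameter, stands 29 mm above this point, its top 5 mm tapered to 21 mm. Axes as the gas ring's
- burner_head: loose brass burner head, 0.3 kg, standing upright: below, the neck, a sleeve open at the bottom (outside 43, inside 33 mm diameter, 32 mm long); above it a slotted round crown, 62 mm diameter, from 32 to 50 mm above the origin: grip its sides, any yaw. Three lugs on the crown's edge, 4 mm high, 120 degrees apart, inner faces on a 59 mm circle. Origin: centre of the neck's lower end; z up
- cap_seat (a point): centre of the crown's flat top rim (42 to 62 mm diameter, open in the middle), on the head's axis, 50 mm above its origin: the cap's underside centre belongs here; moves with the head
- burner_cap: loose dark metal cap, 0.2 kg, lying flat: disc of 53 mm diameter, 18 mm high, domed top, sides upright from 3 to 13 mm, lower edge bevelled to 47 mm diameter. Fits between the lugs with 3 mm to spare all round. Grip it high, fingertips 5 mm or more above its underside, so that they clear the lugs. Any yaw. Origin: centre of the underside; z up
- ramekin: small ribbed cream dish, 68 mm diameter, 38 mm high, loose, to be left alone; origin centre of the underside
- tin: food tin, 58 mm diameter, 72 mm high, loose, to be left alone; origin centre of the underside. (Fixed things to keep the arm clear of: bottles and jars along the back beyond x 0.75, and a bench can opener 0.41 m tall at x 0.30, y -0.36, its crank reaching at the top to x 0.42, y -0.27)

How it is judged:
By the outcome, as a careful person would: the job done as asked, in the order asked, and still so for the second after the job is handed in, with the robot touching nothing.
It also fails if it takes over 61 s, if anything falls off the work surface, if the arm or the gripper's body presses on something with over 40 N, if the wrist force passes 120 N, or if a joint passes its speed limit or range.

ROBOT

A 6-joint arm with a two-finger parallel gripper is mounted at the origin on a cart in front of the work surface, level with it; the furniture and walls round the work are solid. World frame = base frame: x ahead of the robot, y to its left, z up, the work surface at z = 0. Lengths are in m, angles in rad, forces in N, time in s.
With the tool pointing down it reaches from about 0.25 to 0.725 m from the base axis. Payload 4 kg.
Tool frame: the origin (TCP) lies midway between the tips of the shut fingers; the grasp point (between the pads) lies bot.pinch_z behind it (bot.pinch_z is the distance from the TCP to the grasp point, in m); z points along the fingers, y is the line along which they close (so a half turn about z gives the same grasp; the last joint's range is limited). The gripper opens to 85 mm and grips with 20 to 120 N. Pads are 22 mm wide; open, the fingers measure 114 mm over their backs; the gripper's body (76 mm by 85 mm) begins 54 mm behind the grasp point. The pads swing forward as they close: fully open they stand 13 mm farther back than shut.
Start: joints at [-1.317, 0.241, 0.005, 1.335, 0, 1.571], TCP at [0.126, -0.484, 0.231] pointing down, gripper open.
Joint ranges: [-2.72, 2.72], [-1.05, 1.87], [-1.09, 1.28], [-1.99, 2.15], [-1.42, 1.44], [-3.14, 3.14]. Speed limits (rad/s): [2.79, 2.79, 3.14, 3.14, 3.14, 3.14].

INTERFACE

Orientations are given as a unit quaternion [x, y, z, w].
In Python, from workcell import bot, eyes, workorder, probe_bus gives the robot as it stands (bot), with the cameras (eyes), the job (workorder) and the readings (probe_bus).
- The arm moves only by the tool run_rows, called after "Call:" in YAML: its name, and indented under it one key for each argument. Schema: {"type":"object","properties":{"ticks":{"type":"array","items":{"type":"array","items":{"type":"number"},"minItems":7,"maxItems":7},"minItems":1,"maxItems":10},"only":{"type":"string"},"quiet":{"type":"boolean"},"lines":{"type":"string"}},"required":["ticks"],"additionalProperties":false}. ticks is a list of rows, 1 to 10 of them, each of 7 numbers: a rotation vector rx, ry, rz in normalised numbers (1 is 4 rad), then dx, dy, dz in parts of the range, where 1.0 means 1 m, then the finger opening in m; each row is the pose to reach, as a shift and turn from the pose commanded when the call began, along the tool's axes at that moment; what a row does not reach only later rows make up. A row lasts 1/8 s, in which the tool goes at most 0.0625 m and 0.188 rad, less where a joint would pass 70% of its speed; a pose out of reach is approached as far as the arm can. The fingers move at their own pace and stop on an object; the grip force is fixed at half the most. Time passes only in rows, so rows that do not move let the fingers close. The tool returns the time, the measured TCP pose, the force, the opening and the grip force at its end. only (a regular expression) keeps the lines of the reply that match it, lines (a string "A,B") keeps lines A to B, and quiet returns only ok. Shift and turn numbers lie between -1 and 1, and a call with a number outside is refused. Input that does not fit is refused with a message, and nothing moves.
- probe_bus.get_obs(): the state, without advancing time (a new reading comes with each control period).
- eyes.camera(name): name is "scene" or "top"; returns the picture (420x560x3 uint8, red, green, blue); there is no depth.
- eyes.calibration(name): a dict with "mtx" (3x3 intrinsics, pixels), "R" (3x3) and "t" (3): a world point X has camera coordinates R X + t. Camera axes: x right, y down, z forward; pixel columns grow to the right and rows downward; lengths in m; the calibration is good to about 2 mm. A picture is of the moment at which its call begins. calibration takes no time and is no camera call.
- workorder.job_done(): hands the job in; it is judged then, once.
The state is a dict: "clock": time; "joint_pos": joint angles; "joint_vel": joint speeds; "tau": joint torques, N m; "eef_pos": TCP position; "tool_rot": TCP orientation; "ft_force": force on the tool from outside, world axes, zero at the start; "ft_torque": the same for the moment, N m; "grip_width": finger opening in m; "grasp_force": force on a finger pad.
Only numpy, scipy, OpenCV 4.12 (cv2) and the standard library are available. Lean on these libraries where they do the work, as an engineer would, in place of code of your own. Each camera call takes 0.05 s, during which the arm holds its last target. There are 200 camera calls.

## Working session

There is one attempt and no reset: what is moved stays moved. The work goes in short steps, Python scripts to look and compute and a tool call to move; the robot and the scene stay as the last step left them, time stands still between calls to the robot, and variables do not carry over. Pictures are saved under pics/ and viewed, at most 10 in all, crops included, and the job is handed in when it is done.

```bash
ls; mkdir -p pics
```

Run:
```python
from workcell import bot, eyes, workorder, probe_bus
import cv2
for n in ("scene","top"):
    im=eyes.camera(n); cv2.imwrite(f"pics/{n}0.png",cv2.cvtColor(im,cv2.COLOR_RGB2BGR))
    c=eyes.calibration(n); print(n,c)
o=probe_bus.get_obs(); print(o, bot.pinch_z)
```

```text
pics
workcell.py
scene {'mtx': array([[495.90471788,   0.        , 273.42304967],
       [  0.        , 495.90471788, 207.82146705],
       [  0.        ,   0.        ,   1.        ]]), 'R': array([[-0.52736601, -0.84959791,  0.00827543],
       [-0.71715171,  0.43988829, -0.54054761],
       [ 0.45560785, -0.29100118, -0.84127273]]), 't': array([0.377102  , 0.39770746, 0.7217979 ])}
top {'mtx': array([[527.0671894 ,   0.        , 280.39223717],
       [  0.        , 527.0671894 , 201.12786253],
       [  0.        ,   0.        ,   1.        ]]), 'R': array([[ 0.0269944 , -0.99942441,  0.02054623],
       [-0.98334627, -0.0302443 , -0.1792077 ],
       [ 0.17972596, -0.01536645, -0.98359669]]), 't': array([0.07767298, 0.55648354, 1.0736158 ])}
{'clock': 0.1, 'joint_pos': array([-1.31697812e+00,  2.41311549e-01,  3.88795921e-03,  1.33519796e+00,
       -3.06941393e-06,  1.57080858e+00]), 'joint_vel': array([-0.00170915, -0.00287925,  0.00292374,  0.00097168, -0.00113054,
       -0.00051789]), 'tau': array([-1.41512795e-03, -3.73138797e+01,  2.53009933e+01,  1.08770849e-02,
       -8.61038984e-05,  5.66486037e-06]), 'eef_pos': array([ 0.12541171, -0.48344778,  0.23052608]), 'tool_rot': array([ 9.91958205e-01,  1.26562583e-01, -1.17035757e-04, -9.05075507e-04]), 'ft_force': array([-0.50683308, -0.22869323, -0.17441095]), 'ft_torque': array([ 0.04710056,  0.01815834, -0.01386852]), 'grasp_force': 0.0, 'grip_width': 0.0855067436079026} 0.0187
```

View pics/scene0.png

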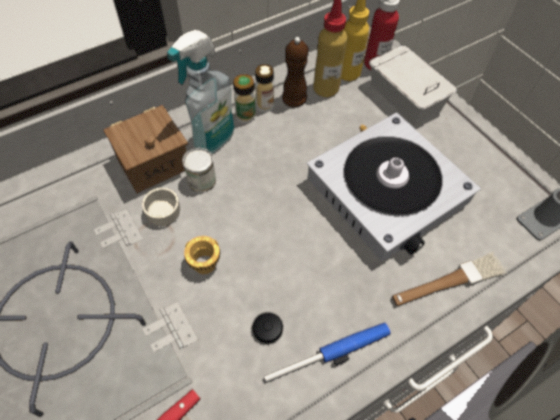

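View pics/top0.png

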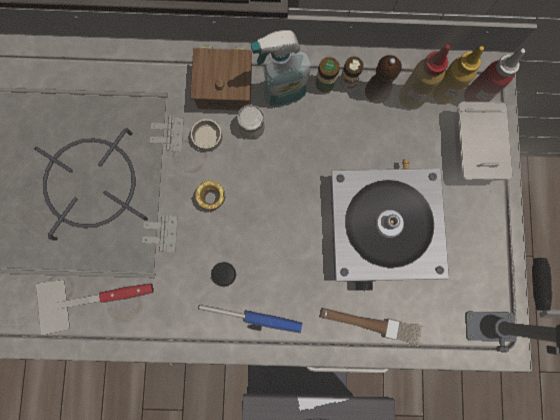

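Scene: head at about (201,253), cap (267,327), spigot (397,165). Top: head (210,195), cap (223,273), spigot (391,222). I'll enlarge these for precise pixels.

Run:
```python
import cv2,numpy as np
s=cv2.imread("pics/scene0.png");t=cv2.imread("pics/top0.png")
def crop(im,u,v,h=22):
    c=cv2.resize(im[v-h:v+h,u-h:u+h],(264,264),interpolation=cv2.INTER_CUBIC)
    c=cv2.convertScaleAbs(c,alpha=1.4,beta=15)
    for k in range(0,2*h,4):
        p=k*6; L=8 if k%20 else 14
        cv2.line(c,(p,0),(p,L),(0,255,0),1);cv2.line(c,(0,p),(L,p),(0,255,0),1)
    cv2.putText(c,f"{u-h},{v-h}",(20,258),0,.45,(0,255,255),1)
    return c
a=np.hstack([crop(s,201,253),crop(s,267,327),crop(s,394,172)])
b=np.hstack([crop(t,210,195),crop(t,223,273),crop(t,391,222)])
cv2.imwrite("pics/c0.png",np.vstack([a,b]))
```

```text
(no output)
```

View pics/c0.png

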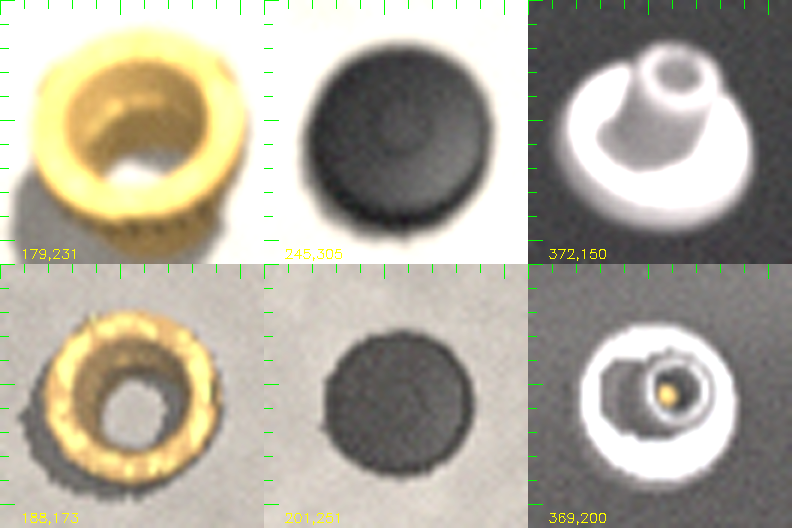

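Create h.py:
```python
from workcell import bot, eyes, workorder, probe_bus
import numpy as np, cv2
from scipy.spatial.transform import Rotation as Rn
C={n:eyes.calibration(n) for n in ("scene","top")}
def tri(ps,pt):
    P=[C[n]["mtx"]@np.c_[C[n]["R"],C[n]["t"]] for n in C]
    X=cv2.triangulatePoints(P[0],P[1],np.float64(ps),np.float64(pt)).ravel(); X=X[:3]/X[3]
    e=[np.round(proj(X,n)-p,2) for n,p in (("scene",ps),("top",pt))]
    return X.round(4),e
def proj(X,n):
    c=C[n]; return cv2.projectPoints(np.float64(X).reshape(-1,1,3),cv2.Rodrigues(c["R"])[0],c["t"],c["mtx"],None)[0].reshape(-1,2).squeeze()
def ray(p,n,z):
    c=C[n]; o=-c["R"].T@c["t"]; d=c["R"].T@np.linalg.inv(c["mtx"])@[*p,1]
    return (o+d*(z-o[2])/d[2]).round(4)
def move(target):
    "tool-axis shift from the present pose to a TCP target"
    o=probe_bus.get_obs(); R=Rn.from_quat(o["tool_rot"]); return R.inv().apply(np.array(target)-o["eef_pos"]).round(4)
def circ(x,y,z,r,n):
    a=np.linspace(0,2*np.pi,60); return proj(np.c_[x+r*np.cos(a),y+r*np.sin(a),0*a+z],n)
```

Run:
```python
from h import *
pts={"head":((201.85,251.3),(209.5,195.0)),"cap":((266.0,327.6),(223.1,273.8)),"spig":((396.9,162.3),(393.9,220.1))}
zz=dict(head=.05,cap=.010,spig=.103)
for k,(a,b) in pts.items():
    print(k,tri(a,b),ray(a,"scene",zz[k]),ray(b,"top",zz[k]))
# shoulder outer disc, top view centre & scene
print("shoulder",tri((372+(557+752-1056)/12-.4,150+(60+230)/12-.4),(369+(580+737-1056)/12-.4,200+(322+480-528)/12-.4)))
# cap + head silhouettes as dark/yellow masks vs model hull
for n in C:
    im=cv2.cvtColor(cv2.imread(f"pics/{n}0.png"),cv2.COLOR_BGR2HSV)
    for k,p in (("head",pts["head"]),("cap",pts["cap"])):
        u,v=map(int,p[0 if n=="scene" else 1]); w=im[v-26:v+26,u-26:u+26]
        m=((w[...,1]>110)if k=="head" else (w[...,2]<75)).astype(np.uint8)
        q,l,st,ce=cv2.connectedComponentsWithStats(m); i=1+np.argmax(st[1:,4])
        print(n,k,st[i]+[u-26,v-26,0,0,0],ce[i]+[u-26,v-26])
# joints frame
o=probe_bus.get_obs();print(Rn.from_quat(o["tool_rot"]).as_matrix().round(3))
```

```text
head (array([0.5619, 0.2441, 0.049 ]), [array([-0.75, -0.16]), array([0.42, 0.37])]) [0.5604 0.2433 0.05  ] [0.5625 0.2449 0.05  ]
cap (array([0.3986, 0.2119, 0.0055]), [array([-0.33, -0.09]), array([0.16, 0.17])]) [0.3969 0.2123 0.01  ] [0.3988 0.2118 0.01  ]
spig (array([ 0.5115, -0.1375,  0.1008]), [array([-0.85, -0.27]), array([0.43, 0.58])]) [ 0.509  -0.1369  0.103 ] [ 0.5123 -0.1361  0.103 ]
shoulder (array([ 0.5121, -0.1385,  0.064 ]), [array([-0.66, -0.21]), array([0.33, 0.45])])
scene head [185 236  34  38 911] [201.75192097 253.43139407]
scene cap [252 313  30  31 714] [266.42717087 327.94957983]
top head [196 181  28  29 359] [208.6545961  194.75487465]
top cap [211 262  25  24 469] [222.9445629  273.93176972]
[[ 0.968  0.251 -0.   ]
 [ 0.251 -0.968  0.002]
 [-0.    -0.002 -1.   ]]
```

Measured heights (49, about 5 and 101 mm) match the given ones (50, the middle of the cap, 103). I'll first move clear of the can opener towards the middle, and locate the ramekin and tin.

Call:
run_rows:
  ticks:
    - [0, 0, 0, 0.236, -0.334, -0.03, 0.085]
    - [0, 0, 0, 0.236, -0.334, -0.03, 0.085]
    - [0, 0, 0, 0.236, -0.334, -0.03, 0.085]
    - [0, 0, 0, 0.236, -0.334, -0.03, 0.085]
    - [0, 0, 0, 0.236, -0.334, -0.03, 0.085]
    - [0, 0, 0, 0.236, -0.334, -0.03, 0.085]
    - [0, 0, 0, 0.236, -0.334, -0.03, 0.085]
    - [0, 0, 0, 0.236, -0.334, -0.03, 0.085]

```text
clock: 1.1
eef_pos: [0.2705, -0.0997, 0.2613]
tool_rot: [0.992, 0.13, 0.0, 0.0]
ft_force: [0.1, -0.3, 0.1]
grip_width: 0.0847
grasp_force: 0.0
```

Run:
```python
from h import *
print("ramekin",tri((160,205),(205.5,134))); print("tin",tri((199,160),(250.5,114)))
print(probe_bus.get_obs()["joint_pos"].round(3)); print(move([.5615,.2441,.15]))
```

```text
ramekin (array([0.704 , 0.2628, 0.026 ]), [array([-0.66, -0.12]), array([0.4 , 0.31])])
tin (array([0.7404, 0.1607, 0.0581]), [array([-2.46, -0.54]), array([1.52, 1.29])])
[-0.353 -0.202 -0.371  1.402  0.     2.528]
[ 0.3697 -0.2574  0.1114]
```

The rows are not in the units I measure in: turns go in shares of 4 rad. I convert before sending: -0.7 rad / 4 = -0.175.

Call:
run_rows:
  ticks:
    - [0, 0, -0.175, 0.37, -0.257, 0.111, 0.085]
    - [0, 0, -0.175, 0.37, -0.257, 0.111, 0.085]
    - [0, 0, -0.175, 0.37, -0.257, 0.111, 0.085]
    - [0, 0, -0.175, 0.37, -0.257, 0.111, 0.085]
    - [0, 0, -0.175, 0.37, -0.257, 0.111, 0.085]
    - [0, 0, -0.175, 0.37, -0.257, 0.111, 0.085]
    - [0, 0, -0.175, 0.37, -0.257, 0.111, 0.085]
    - [0, 0, -0.175, 0.37, -0.257, 0.111, 0.085]
    - [0, 0, -0.175, 0.37, -0.257, 0.111, 0.085]

```text
clock: 2.22
eef_pos: [0.5644, 0.2395, 0.1478]
tool_rot: [0.888, 0.459, -0.002, 0.0]
ft_force: [-0.3, -0.4, 0.6]
grip_width: 0.0847
grasp_force: 0.0
```

Run:
```python
from h import *
for n in C:
    im=eyes.camera(n); cv2.imwrite(f"pics/{n}1.png",cv2.cvtColor(im,cv2.COLOR_RGB2BGR))
s=cv2.imread("pics/scene1.png")[150:330,100:280];t=cv2.imread("pics/top1.png")[110:290,120:300]
cv2.imwrite("pics/c1.png",cv2.resize(np.hstack([s,t]),(800,400)))
print(probe_bus.get_obs()["joint_pos"].round(3)); print(move([.5615,.2441,.017]))
```

```text
[ 4.000e-01  5.070e-01  1.810e-01  1.247e+00 -1.000e-03  2.590e+00]
[ 0.0038 -0.0049  0.1325]
```

View pics/c1.png

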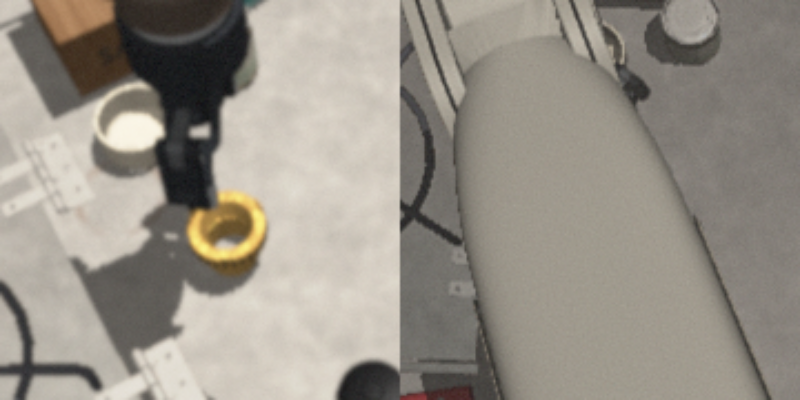

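The scene view shows the gripper above and behind the head, whose top is clear and upright. The top view is hidden by the arm. I'll descend and close.

Call:
run_rows:
  ticks:
    - [0, 0, 0, 0, 0, 0, 0.085]
    - [0, 0, 0, 0, 0, 0.05, 0.085]
    - [0, 0, 0, 0, 0, 0.09, 0.085]
    - [0, 0, 0, 0, 0, 0.12, 0.085]
    - [0, 0, 0, 0, 0, 0.133, 0.085]
    - [0, 0, 0, 0, 0, 0.133, 0.085]
    - [0, 0, 0, 0, 0, 0.133, 0.085]

```text
clock: 3.2
eef_pos: [0.565, 0.2405, 0.0192]
tool_rot: [0.888, 0.459, 0.002, 0.0]
ft_force: [0.1, 0.8, 1.0]
grip_width: 0.0849
grasp_force: 0.0
```

```bash
python3 -c "
from h import *
print(probe_bus.get_obs()['eef_pos'],move([.5615,.2441,.017]))"
```

```text
[0.56503462 0.24052844 0.01920049] [ 0.0009 -0.005   0.0022]
```

Call:
run_rows:
  ticks:
    - [0, 0, 0, 0.001, -0.005, 0.002, 0.085]
    - [0, 0, 0, 0.001, -0.005, 0.002, 0.085]
    - [0, 0, 0, 0.001, -0.005, 0.002, 0.055]
    - [0, 0, 0, 0.001, -0.005, 0.002, 0.055]
    - [0, 0, 0, 0.001, -0.005, 0.002, 0.055]
    - [0, 0, 0, 0.001, -0.005, 0.002, 0.055]
    - [0, 0, 0, 0.001, -0.005, 0.002, 0.055]
    - [0, 0, 0, 0.001, -0.005, 0.002, 0.055]

```text
clock: 4.2
eef_pos: [0.5616, 0.2439, 0.0167]
tool_rot: [0.888, 0.459, 0.001, 0.001]
ft_force: [0.7, -2.2, 4.9]
grip_width: 0.0612
grasp_force: 65.1
```

Run:
```python
from h import *
s=cv2.cvtColor(eyes.camera("scene"),cv2.COLOR_RGB2BGR)
cv2.imwrite("pics/s2.png",cv2.resize(s[190:310,130:290],(800,600),interpolation=cv2.INTER_CUBIC))
print(probe_bus.get_obs()['eef_pos'])
```

```text
[0.56156863 0.24391174 0.01664655]
```

View pics/s2.png

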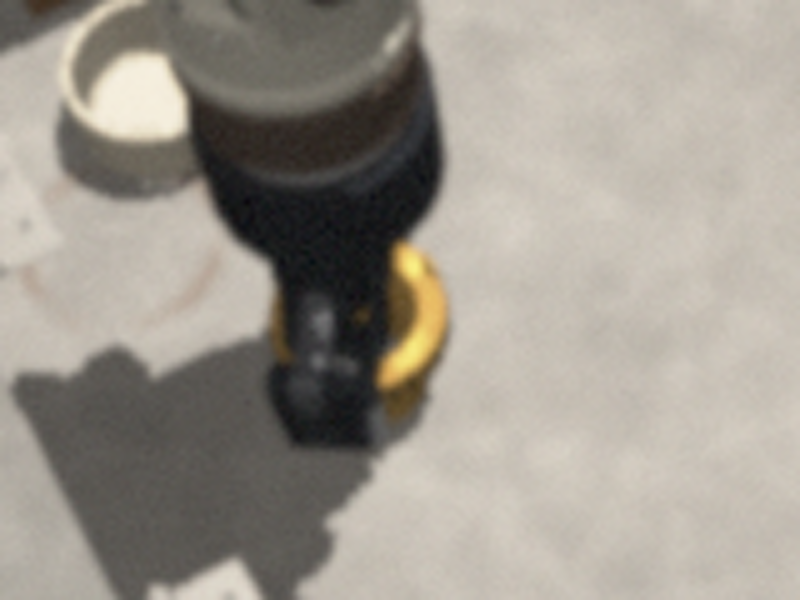

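Gripped: 61 mm opening, 65 N, head upright between the fingers. I'll open, turn 90° and squeeze again to centre it in the other direction too.

In the tool's units: -0.5 rad / 4 = -0.125.

Call:
run_rows:
  ticks:
    - [0, 0, 0, 0, 0, 0, 0.085]
    - [0, 0, 0, 0, 0, 0, 0.085]
    - [0, 0, 0, 0, 0, 0, 0.085]
    - [0, 0, -0.125, 0, 0, 0, 0.085]
    - [0, 0, -0.125, 0, 0, 0, 0.085]
    - [0, 0, -0.125, 0, 0, 0, 0.085]

```text
clock: 5.0
eef_pos: [0.56, 0.2439, 0.015]
tool_rot: [0.746, 0.666, -0.0, -0.0]
ft_force: [0.1, -0.6, -0.7]
grip_width: 0.0851
grasp_force: 0.0
```

Call:
run_rows:
  ticks:
    - [0, 0, -0.2675, 0, 0, 0, 0.085]
    - [0, 0, -0.2675, 0, 0, 0, 0.085]
    - [0, 0, -0.2675, 0, 0, 0, 0.085]
    - [0, 0, -0.2675, 0, 0, 0, 0.085]
    - [0, 0, -0.2675, 0, 0, 0, 0.085]
    - [0, 0, -0.2675, 0, 0, 0, 0.085]
    - [0, 0, -0.2675, 0, 0, 0, 0.085]

```text
clock: 5.88
eef_pos: [0.5601, 0.244, 0.0151]
tool_rot: [0.305, 0.952, -0.0, -0.0]
ft_force: [0.3, 0.3, -0.0]
grip_width: 0.0854
grasp_force: 0.0
```

Call:
run_rows:
  ticks:
    - [0, 0, 0, 0, 0, 0, 0.055]
    - [0, 0, 0, 0, 0, 0, 0.055]
    - [0, 0, 0, 0, 0, 0, 0.055]
    - [0, 0, 0, 0, 0, 0, 0.055]
    - [0, 0, 0, 0, 0, 0, 0.055]

```text
clock: 6.5
eef_pos: [0.5609, 0.2445, 0.016]
tool_rot: [0.304, 0.953, 0.001, 0.001]
ft_force: [0.4, 1.1, 5.3]
grip_width: 0.0598
grasp_force: 66.1
```

Call:
run_rows:
  ticks:
    - [0, 0, 0, 0, 0, -0.02, 0.055]
    - [0, 0, 0, 0, 0, -0.06, 0.055]
    - [0, 0, 0, 0, 0, -0.12, 0.055]
    - [0, 0, 0, 0, 0, -0.15, 0.055]
    - [0, 0, 0, 0, 0, -0.15, 0.055]
    - [0, 0, 0, 0, 0, -0.15, 0.055]

```text
clock: 7.25
eef_pos: [0.5585, 0.243, 0.1622]
tool_rot: [0.304, 0.953, -0.002, -0.002]
ft_force: [0.3, -0.1, -3.7]
grip_width: 0.0596
grasp_force: 66.0
```

Run:
```python
from h import *
print(probe_bus.get_obs()["joint_pos"].round(3),probe_bus.get_obs()["ft_force"],move([.5108,-.1367,.167]))
```

```text
[ 0.411  0.496  0.198  1.278 -0.     1.028] [ 0.33295156 -0.13528655 -3.74183077] [-0.1811 -0.3372 -0.0036]
```

Call:
run_rows:
  ticks:
    - [0, 0, 0, -0.02, -0.04, 0, 0.055]
    - [0, 0, 0, -0.05, -0.09, 0, 0.055]
    - [0, 0, 0, -0.18, -0.337, 0, 0.055]
    - [0, 0, 0, -0.18, -0.337, 0, 0.055]
    - [0, 0, 0, -0.18, -0.337, 0, 0.055]
    - [0, 0, 0, -0.18, -0.337, 0, 0.055]
    - [0, 0, 0, -0.18, -0.337, 0, 0.055]
    - [0, 0, 0, -0.18, -0.337, 0, 0.055]
    - [0, 0, 0, -0.18, -0.337, 0, 0.055]
    - [0, 0, 0, -0.18, -0.337, 0, 0.055]

```text
clock: 8.5
eef_pos: [0.5114, -0.1338, 0.1643]
tool_rot: [0.303, 0.953, 0.0, -0.001]
ft_force: [0.8, 0.6, -3.7]
grip_width: 0.0597
grasp_force: 66.4
```

Run:
```python
from h import *
ims=[]
for n,(u,v) in (("scene",(390,160)),("top",(385,215))):
    im=cv2.cvtColor(eyes.camera(n),cv2.COLOR_RGB2BGR); ims.append(cv2.resize(im[v-50:v+50,u-50:u+50],(400,400),interpolation=cv2.INTER_CUBIC))
cv2.imwrite("pics/c3.png",np.hstack(ims))
o=probe_bus.get_obs();print(o["eef_pos"],o["grip_width"],move([.5108,-.1367,.14]))
```

```text
[ 0.511776   -0.13382895  0.16490476] 0.059920440132230496 [-0.0009 -0.0029  0.0249]
```

View pics/c3.png

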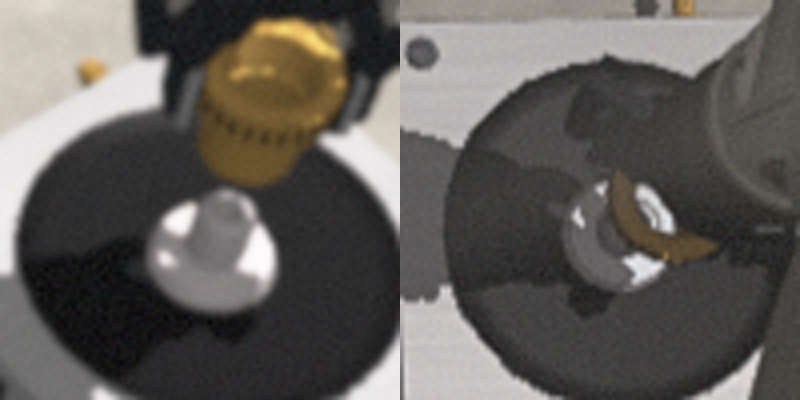

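The head hangs upright in the fingers above and slightly off the spigot: crown centre at scene (409,130), spigot top at about (397,162). I'll overlay model outlines from the TCP pose to get the relative offset free of calibration bias.

Run:
```python
from h import *
im=cv2.cvtColor(eyes.camera("scene"),cv2.COLOR_RGB2BGR)
u,v,h,k=395,160,40,7.5
o=probe_bus.get_obs();x,y,z=o["eef_pos"];z0=z-.016;print(x,y,z)
c=cv2.resize(im[v-h:v+h,u-h:u+h],None,fx=k,fy=k,interpolation=cv2.INTER_CUBIC)
def dr(p,col): cv2.polylines(c,[np.int32(((p-[u-h,v-h]+.5)*k).round())],True,col,1)
for r,zz in ((.031,z0+.05),(.021,z0+.05),(.0215,z0)): dr(circ(x,y,zz,r,"scene"),(0,255,0))
for r,zz in ((.0105,.103),(.0145,.098),(.0145,.074)): dr(circ(.5108,-.1367,zz,r,"scene"),(0,0,255))
cv2.imwrite("pics/c4.png",c)
```

```text
0.5118873353050624 -0.13398521872394933 0.16512397120323177
```

View pics/c4.png

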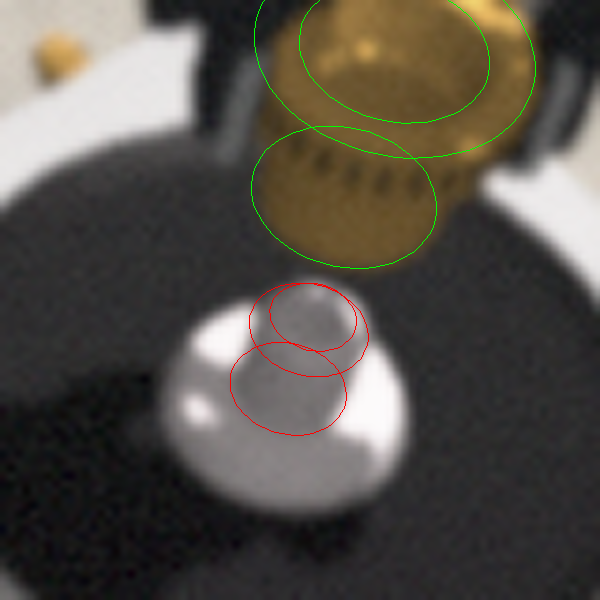

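The green model and the real head share the same ~0.8 px bias as the spigot, so relative to the TCP the spigot is at (0.5105, -0.1366). I'll lower to just above it and re-measure.

Call:
run_rows:
  ticks:
    - [0, 0, 0, -0.001, -0.003, 0.01, 0.055]
    - [0, 0, 0, -0.001, -0.003, 0.03, 0.055]
    - [0, 0, 0, -0.001, -0.003, 0.038, 0.055]
    - [0, 0, 0, -0.001, -0.003, 0.038, 0.055]
    - [0, 0, 0, -0.001, -0.003, 0.038, 0.055]

```text
clock: 9.28
eef_pos: [0.5113, -0.1382, 0.1279]
tool_rot: [0.304, 0.953, 0.0, 0.001]
ft_force: [-0.1, 0.5, -4.2]
grip_width: 0.0598
grasp_force: 66.4
```

Run:
```python
from h import *
o=probe_bus.get_obs();print(o["ft_force"],move([.5105,-.1366,.090]))
```

```text
[-0.11639698  0.50170281 -4.18088109] [0.0016 0.0008 0.0379]
```

Call:
run_rows:
  ticks:
    - [0, 0, 0, 0.001, 0.001, 0, 0.055]
    - [0, 0, 0, 0.001, 0.001, 0.005, 0.055]
    - [0, 0, 0, 0.001, 0.001, 0.01, 0.055]
    - [0, 0, 0, 0.001, 0.001, 0.015, 0.055]
    - [0, 0, 0, 0.001, 0.001, 0.02, 0.055]
    - [0, 0, 0, 0.001, 0.001, 0.02, 0.055]

```text
clock: 10.02
eef_pos: [0.5101, -0.1365, 0.1066]
tool_rot: [0.304, 0.953, -0.0, -0.001]
ft_force: [-0.6, -0.4, -2.8]
grip_width: 0.0598
grasp_force: 66.4
```

Run:
```python
from h import *
o=probe_bus.get_obs();print(o["ft_force"],o["ft_torque"],move([.5105,-.1366,.090]))
```

```text
[-0.62425307 -0.35397446 -2.78802361] [-0.0409081  -0.02183194 -0.01755121] [-0.0004  0.0002  0.0166]
```

The neck is 12 mm over the spigot without side force. Going home slowly.

Call:
run_rows:
  ticks:
    - [0, 0, 0, 0, 0, 0.005, 0.055]
    - [0, 0, 0, 0, 0, 0.01, 0.055]
    - [0, 0, 0, 0, 0, 0.014, 0.055]
    - [0, 0, 0, 0, 0, 0.0155, 0.055]
    - [0, 0, 0, 0, 0, 0.0165, 0.055]
    - [0, 0, 0, 0, 0, 0.0165, 0.055]

```text
clock: 10.78
eef_pos: [0.5107, -0.1367, 0.0908]
tool_rot: [0.304, 0.953, 0.0, 0.0]
ft_force: [0.6, 0.0, -3.8]
grip_width: 0.0595
grasp_force: 66.4
```

Call:
run_rows:
  ticks:
    - [0, 0, 0, 0, 0, 0.001, 0.055]
    - [0, 0, 0, 0, 0, 0.002, 0.055]
    - [0, 0, 0, 0, 0, 0.003, 0.055]
    - [0, 0, 0, 0, 0, 0.003, 0.055]

```text
clock: 11.28
eef_pos: [0.5109, -0.1367, 0.09]
tool_rot: [0.304, 0.953, 0.0, 0.001]
ft_force: [-5.4, 1.4, 9.7]
grip_width: 0.0595
grasp_force: 67.8
```

Contact force +9.7 N at TCP z 0.090, exactly the expected home height. Releasing and lifting.

Call:
run_rows:
  ticks:
    - [0, 0, 0, 0, 0, 0.002, 0.085]
    - [0, 0, 0, 0, 0, 0.001, 0.085]
    - [0, 0, 0, 0, 0, 0, 0.085]
    - [0, 0, 0, 0, 0, 0, 0.085]
    - [0, 0, 0, 0, 0, -0.04, 0.085]
    - [0, 0, 0, 0, 0, -0.1, 0.085]
    - [0, 0, 0, 0, 0, -0.1, 0.085]
    - [0, 0, 0, 0, 0, -0.1, 0.085]

```text
clock: 12.28
eef_pos: [0.5106, -0.1367, 0.1877]
tool_rot: [0.304, 0.953, -0.0, 0.0]
ft_force: [-0.6, -0.3, -0.8]
grip_width: 0.0848
grasp_force: 0.0
```

Run:
```python
from h import *
print(probe_bus.get_obs()["ft_force"],move([.398,.212,.10]))
```

```text
[-0.58076835 -0.33551663 -0.76586421] [0.2937 0.219  0.0876]
```

Call:
run_rows:
  ticks:
    - [0, 0, 0, 0.04, 0.03, 0, 0.085]
    - [0, 0, 0, 0.08, 0.06, 0, 0.085]
    - [0, 0, 0, 0.293, 0.219, 0.087, 0.085]
    - [0, 0, 0, 0.293, 0.219, 0.087, 0.085]
    - [0, 0, 0, 0.293, 0.219, 0.087, 0.085]
    - [0, 0, 0, 0.293, 0.219, 0.087, 0.085]
    - [0, 0, 0, 0.293, 0.219, 0.087, 0.085]
    - [0, 0, 0, 0.293, 0.219, 0.087, 0.085]
    - [0, 0, 0, 0.293, 0.219, 0.087, 0.085]
    - [0, 0, 0, 0.293, 0.219, 0.087, 0.085]

```text
clock: 13.52
eef_pos: [0.399, 0.2106, 0.1008]
tool_rot: [0.305, 0.952, -0.0, 0.0]
ft_force: [-0.8, 0.3, 0.2]
grip_width: 0.085
grasp_force: 0.0
```

Run:
```python
from h import *
ims=[]
for n,X in (("scene",(.511,-.137,.124)),("top",(.511,-.137,.124))):
    im=cv2.cvtColor(eyes.camera(n),cv2.COLOR_RGB2BGR); u,v=proj(X,n).astype(int); h,k=25,8
    c=cv2.resize(im[v-h:v+h,u-h:u+h],None,fx=k,fy=k,interpolation=cv2.INTER_CUBIC)
    for r,z in ((.031,.124),(.0215,.074)):
        cv2.polylines(c,[np.int32(((circ(.511,-.137,z,r,n)-[u-h,v-h]+.5)*k).round())],True,(0,255,0),1)
    ims.append(c)
cv2.imwrite("pics/c5.png",np.hstack(ims))
o=probe_bus.get_obs();print(o["joint_pos"].round(3),move([.398,.212,.002]))
```

```text
[ 0.486  0.251 -0.344  0.976 -0.     1.106] [0.0017 0.0003 0.099 ]
```

View pics/c5.png

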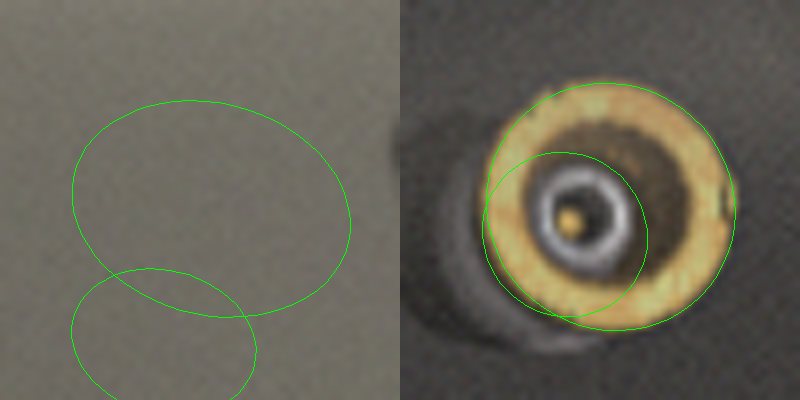

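The top view shows the head seated over the spigot, matching the home outline (crown centre and size agree); the arm hides the scene view. Descending on the cap now.

Call:
run_rows:
  ticks:
    - [0, 0, 0, 0.0015, 0, 0.03, 0.085]
    - [0, 0, 0, 0.0015, 0, 0.07, 0.085]
    - [0, 0, 0, 0.0015, 0, 0.09, 0.085]
    - [0, 0, 0, 0.0015, 0, 0.099, 0.085]
    - [0, 0, 0, 0.0015, 0, 0.099, 0.085]
    - [0, 0, 0, 0.0015, 0, 0.099, 0.085]
    - [0, 0, 0, 0.0015, 0, 0.099, 0.085]

```text
clock: 14.5
eef_pos: [0.3982, 0.2129, 0.0027]
tool_rot: [0.304, 0.953, 0.001, 0.001]
ft_force: [1.0, -0.1, -0.4]
grip_width: 0.0852
grasp_force: 0.0
```

Call:
run_rows:
  ticks:
    - [0, 0, 0, 0, 0, 0, 0.07]
    - [0, 0, 0, 0, 0, 0, 0.06]
    - [0, 0, 0, 0, 0, 0, 0.048]
    - [0, 0, 0, 0, 0, 0, 0.048]
    - [0, 0, 0, 0, 0, 0, 0.048]
    - [0, 0, 0, 0, 0, 0, 0.048]
    - [0, 0, 0, 0, 0, 0, 0.048]

```text
clock: 15.38
eef_pos: [0.3973, 0.2123, 0.0026]
tool_rot: [0.304, 0.953, -0.0, 0.0]
ft_force: [-1.5, -2.0, 8.2]
grip_width: 0.0499
grasp_force: 61.0
```

Run:
```python
from h import *
im=cv2.cvtColor(eyes.camera("scene"),cv2.COLOR_RGB2BGR)
cv2.imwrite("pics/c6.png",cv2.resize(im[285:360,215:315],(800,600),interpolation=cv2.INTER_CUBIC))
```

```text
(no output)
```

View pics/c6.png

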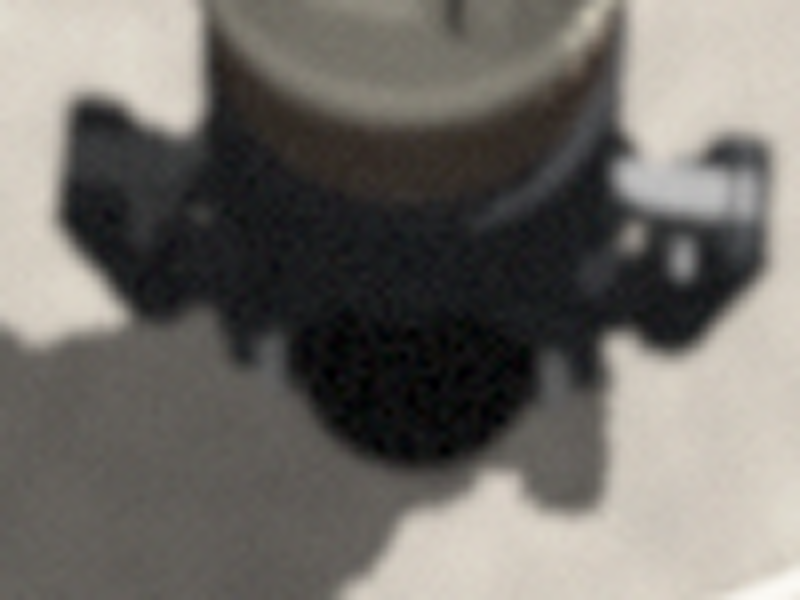

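The fingers straddle the cap; the pad ends are at about scene (248.8,331) and (284.4,333). The width of 49.9 mm hints at a grip on the dome's start, so I'll work out the tip height.

Run:
```python
from h import *
o=probe_bus.get_obs();R=Rn.from_quat(o["tool_rot"]).as_matrix();y=R[:,1];x=R[:,0];print(x.round(2),y.round(2))
c=np.r_[o["eef_pos"][:2],0]
for s in (-1,1):
  for dx in(-.011,.011):
    for z in (.0,.005,.01): print(s,dx,z,proj(c+s*y*.027+dx*x+[0,0,z],"scene").round(1))
print(circ(*c[:2],.003,.0265,"scene").max(0),circ(*c[:2],.003,.0265,"scene").min(0))
```

```text
[-0.82  0.58 -0.  ] [ 0.58  0.82 -0.  ]
-1 -0.011 0.0 [282.1 324.1]
-1 -0.011 0.005 [282.2 323.1]
-1 -0.011 0.01 [282.3 322.1]
-1 0.011 0.0 [281.4 336.8]
-1 0.011 0.005 [281.5 335.8]
-1 0.011 0.01 [281.6 334.8]
1 -0.011 0.0 [250.6 322.1]
1 -0.011 0.005 [250.5 321.1]
1 -0.011 0.01 [250.4 320.1]
1 0.011 0.0 [249.4 334.7]
1 0.011 0.005 [249.3 333.7]
1 0.011 0.01 [249.2 332.8]
[281.54044607 344.30494582] [250.19246102 313.80330124]
```

The tips sit at roughly 11–15 mm, too high. I'll open, turn 90° and lower 4.5 mm, then re-grip.

In the tool's units: 0.6 rad / 4 = 0.15.

Call:
run_rows:
  ticks:
    - [0, 0, 0, 0, 0, 0, 0.085]
    - [0, 0, 0, 0, 0, 0, 0.085]
    - [0, 0, 0, 0, 0, 0, 0.085]
    - [0, 0, 0.15, 0, 0, 0, 0.085]
    - [0, 0, 0.15, 0, 0, 0, 0.085]
    - [0, 0, 0.15, 0, 0, 0, 0.085]
    - [0, 0, 0.15, 0, 0, 0, 0.085]

```text
clock: 16.3
eef_pos: [0.3974, 0.2124, 0.0017]
tool_rot: [0.572, 0.82, -0.0, -0.0]
ft_force: [-0.4, 1.4, 0.1]
grip_width: 0.0849
grasp_force: 0.0
```

Call:
run_rows:
  ticks:
    - [0, 0, 0.2425, 0, 0, 0.002, 0.085]
    - [0, 0, 0.2425, 0, 0, 0.003, 0.085]
    - [0, 0, 0.2425, 0, 0, 0.0045, 0.085]
    - [0, 0, 0.2425, 0, 0, 0.0045, 0.085]
    - [0, 0, 0.2425, 0, 0, 0.0045, 0.085]
    - [0, 0, 0.2425, 0, 0, 0.0045, 0.085]
    - [0, 0, 0.2425, 0, 0, 0.0045, 0.085]

```text
clock: 17.18
eef_pos: [0.3974, 0.2125, -0.0027]
tool_rot: [0.888, 0.46, -0.0, -0.0]
ft_force: [0.4, -0.1, 0.7]
grip_width: 0.0854
grasp_force: 0.0
```

Call:
run_rows:
  ticks:
    - [0, 0, 0, 0, 0, 0, 0.065]
    - [0, 0, 0, 0, 0, 0, 0.058]
    - [0, 0, 0, 0, 0, 0, 0.048]
    - [0, 0, 0, 0, 0, 0, 0.048]
    - [0, 0, 0, 0, 0, 0, 0.048]
    - [0, 0, 0, 0, 0, 0, 0.048]
    - [0, 0, 0, 0, 0, 0, 0.048]

```text
clock: 18.05
eef_pos: [0.3982, 0.2122, -0.0019]
tool_rot: [0.888, 0.459, 0.001, 0.001]
ft_force: [-1.0, -1.3, 6.5]
grip_width: 0.0502
grasp_force: 61.8
```

Straight-side grip. Lift; I'll also turn by 0.62 rad so the fingers lie between the lugs (seen at the right, upper left and lower left of the top view).

In the tool's units: -0.616 rad / 4 = -0.154.

Call:
run_rows:
  ticks:
    - [0, 0, 0, 0, 0, -0.02, 0.048]
    - [0, 0, 0, 0, 0, -0.06, 0.048]
    - [0, 0, 0, 0, 0, -0.12, 0.048]
    - [0, 0, 0, 0, 0, -0.18, 0.048]
    - [0, 0, -0.154, 0, 0, -0.2, 0.048]
    - [0, 0, -0.154, 0, 0, -0.2, 0.048]
    - [0, 0, -0.154, 0, 0, -0.2, 0.048]
    - [0, 0, -0.154, 0, 0, -0.2, 0.048]
    - [0, 0, -0.154, 0, 0, -0.2, 0.048]

```text
clock: 19.18
eef_pos: [0.3968, 0.2122, 0.1967]
tool_rot: [0.708, 0.707, -0.001, -0.0]
ft_force: [-0.4, -0.4, -1.1]
grip_width: 0.0501
grasp_force: 63.7
```

Run:
```python
from h import *
print(probe_bus.get_obs()["ft_force"],move([.5109,-.1367,.175]))
```

```text
[-0.37171763 -0.36559694 -1.05936941] [-0.3488  0.1146  0.0218]
```

Call:
run_rows:
  ticks:
    - [0, 0, 0, -0.03, 0.01, 0, 0.048]
    - [0, 0, 0, -0.08, 0.025, 0, 0.048]
    - [0, 0, 0, -0.349, 0.1145, 0.02, 0.048]
    - [0, 0, 0, -0.349, 0.1145, 0.02, 0.048]
    - [0, 0, 0, -0.349, 0.1145, 0.02, 0.048]
    - [0, 0, 0, -0.349, 0.1145, 0.02, 0.048]
    - [0, 0, 0, -0.349, 0.1145, 0.02, 0.048]
    - [0, 0, 0, -0.349, 0.1145, 0.02, 0.048]
    - [0, 0, 0, -0.349, 0.1145, 0.02, 0.048]
    - [0, 0, 0, -0.349, 0.1145, 0.02, 0.048]

```text
clock: 20.42
eef_pos: [0.5112, -0.1355, 0.1773]
tool_rot: [0.707, 0.707, -0.0, -0.0]
ft_force: [-0.2, 0.5, -2.6]
grip_width: 0.05
grasp_force: 63.7
```

Run:
```python
from h import *
print(probe_bus.get_obs()["ft_force"],move([.5109,-.1367,.135]))
```

```text
[-0.18734476  0.46322097 -2.58733828] [-0.0012 -0.0003  0.0423]
```

Call:
run_rows:
  ticks:
    - [0, 0, 0, -0.001, 0, 0.01, 0.048]
    - [0, 0, 0, -0.001, 0, 0.03, 0.048]
    - [0, 0, 0, -0.001, 0, 0.042, 0.048]
    - [0, 0, 0, -0.001, 0, 0.042, 0.048]
    - [0, 0, 0, -0.001, 0, 0.042, 0.048]

```text
clock: 21.05
eef_pos: [0.5119, -0.1376, 0.1357]
tool_rot: [0.707, 0.707, 0.0, 0.0]
ft_force: [-0.0, 0.6, -2.7]
grip_width: 0.0504
grasp_force: 63.7
```

Run:
```python
from h import *
print(probe_bus.get_obs()["ft_force"],move([.5109,-.1367,.122]))
```

```text
[-0.04888828  0.59963227 -2.67413588] [ 0.0009 -0.001   0.0137]
```

Call:
run_rows:
  ticks:
    - [0, 0, 0, 0.0007, -0.0007, 0, 0.048]
    - [0, 0, 0, 0.0007, -0.0007, 0.004, 0.048]
    - [0, 0, 0, 0.0007, -0.0007, 0.008, 0.048]
    - [0, 0, 0, 0.0007, -0.0007, 0.011, 0.048]
    - [0, 0, 0, 0.0007, -0.0007, 0.0125, 0.048]
    - [0, 0, 0, 0.0007, -0.0007, 0.0135, 0.048]
    - [0, 0, 0, 0.0007, -0.0007, 0.0135, 0.048]

```text
clock: 21.92
eef_pos: [0.5111, -0.1374, 0.1226]
tool_rot: [0.708, 0.707, 0.0, 0.001]
ft_force: [-2.3, -2.6, 4.8]
grip_width: 0.0504
grasp_force: 66.7
```

Run:
```python
from h import *
print(probe_bus.get_obs()["ft_force"],move([.5109,-.1367,.122]))
```

```text
[-2.25481401 -2.57092737  4.78949959] [ 0.0007 -0.0002  0.0006]
```

Contact (about 7 N) at TCP z 0.1226 against an expected 0.122; on a lug it would stand at 0.126. Press slightly, release, lift, move off.

Call:
run_rows:
  ticks:
    - [0, 0, 0, 0, 0, 0.0005, 0.048]
    - [0, 0, 0, 0, 0, 0.0005, 0.048]
    - [0, 0, 0, 0, 0, 0, 0.065]
    - [0, 0, 0, 0, 0, 0, 0.085]
    - [0, 0, 0, 0, 0, 0, 0.085]
    - [0, 0, 0, 0, 0, 0, 0.085]
    - [0, 0, 0, 0, 0, -0.03, 0.085]
    - [0, 0, 0, 0, 0, -0.08, 0.085]
    - [0, 0, 0, 0, 0, -0.12, 0.085]
    - [0, 0, 0, 0, 0, -0.12, 0.085]

```text
clock: 23.18
eef_pos: [0.5131, -0.1375, 0.2457]
tool_rot: [0.707, 0.707, 0.002, 0.003]
ft_force: [0.3, -0.1, -0.4]
grip_width: 0.0847
grasp_force: 0.0
```

Call:
run_rows:
  ticks:
    - [0, 0, 0, 0.05, -0.02, 0, 0.085]
    - [0, 0, 0, 0.1, -0.05, 0, 0.085]
    - [0, 0, 0, 0.25, -0.15, 0, 0.085]
    - [0, 0, 0, 0.25, -0.15, 0, 0.085]
    - [0, 0, 0, 0.25, -0.15, 0, 0.085]
    - [0, 0, 0, 0.25, -0.15, 0, 0.085]
    - [0, 0, 0, 0.25, -0.15, 0, 0.085]

```text
clock: 24.05
eef_pos: [0.3608, 0.1132, 0.2412]
tool_rot: [0.707, 0.707, -0.0, -0.0]
ft_force: [-0.4, 0.6, 0.5]
grip_width: 0.0849
grasp_force: 0.0
```

Run:
```python
from h import *
ims=[]
for n in C:
    im=cv2.cvtColor(eyes.camera(n),cv2.COLOR_RGB2BGR); u,v=proj((.511,-.137,.124),n).astype(int); h,k=25,8
    cv2.imwrite(f"pics/{n}7.png",im)
    ims.append(cv2.resize(im[v-h:v+h,u-h:u+h],None,fx=k,fy=k,interpolation=cv2.INTER_CUBIC))
cv2.imwrite("pics/c7.png",np.vstack([np.hstack(ims),]))
```

```text
(no output)
```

View pics/c7.png

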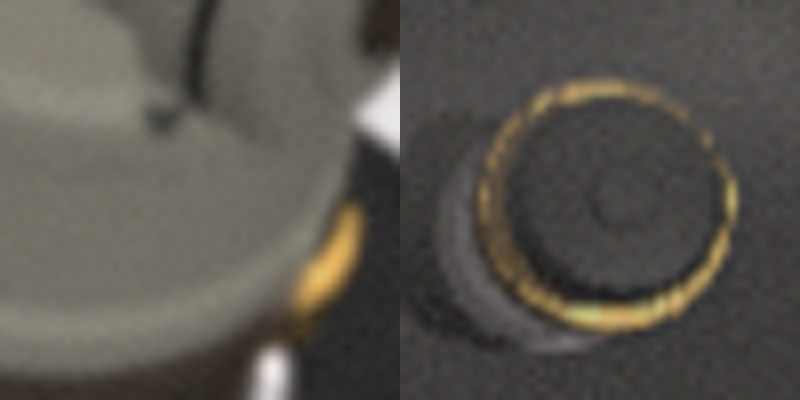

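```bash
python3 -c "
from workcell import bot, eyes, workorder, probe_bus
print(workorder.job_done())"
```

```text
the job is handed in; nothing more can be done
None
```

The burner is back together and handed in at about 24 s: the head is fully home on the spigot, and the cap lies flat between the three lugs, roughly 1–2 mm off centre by eye in the top view. The ramekin and tin were left alone.

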